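# Find the rocking tub lid and press it home

### The arm

A 6-joint arm with a two-finger parallel gripper is mounted at the origin on the work surface. World frame = base frame: x ahead of the robot, y to its left, z up, the work surface at z = 0. Lengths are in m, angles in degrees, forces in N, time in s.
With the tool pointing down it reaches from about 0.35 to 0.875 m from the base axis. Payload 4.2 kg.
Tool frame: the origin (TCP) lies at the very end of the fingers, on their centre line; the grasp point (between the pads) lies 19 mm behind it; z points along the fingers, y is the line along which they close (so a half turn about z gives the same grasp; the last joint's range is limited). The gripper opens to 87 mm and grips with 3 to 60 N. Pads are 19 mm wide; open, the fingers measure 117 mm over their backs; the gripper's body (75 mm by 190 mm) begins 51 mm behind the grasp point.
Start: joints at [84.374, 22.042, 0.453, 0, -68.411, -14.817], TCP at [0.218, 0.586, 0.223] pointing down, gripper open.
Joint ranges: [-179.83, 179.83], [-69.29, 118.12], [-61.27, 80.66], [-181.25, 117.63], [-171.15, -9.14], [-177.46, 177.46]. Speed limits (degrees/s): [159.86, 159.86, 180, 180, 180, 180].

### API

Orientations are given as a 3x3 rotation matrix whose columns are the frame's x, y, z axes.
In Python, from station import * gives the robot as it stands.
- The arm moves only by the shell command python3 -m pendant 'ROWS'. ROWS is JSON, a list of rows, each an object of numbers: "x", "y", "z": the shift along the world's x, y, z normalised to -1 to 1, where 1 is 250 mm; "rx", "ry", "rz": the turn, a rotation vector about the world's x, y, z normalised to -1 to 1, where 1 is 180 degrees; "claw": the opening, from 0 (shut) to 1 (fully open). A call has exactly 8 rows; each row is the pose to reach, as a shift and turn from the pose commanded when the call began, turning the shorter way round; what a row does not reach only later rows make up. A row lasts 1/8 s, in which the tool goes at most 62.5 mm and 10.7 degrees, less where a joint would pass 70% of its speed; a pose out of reach is approached as far as the arm can. A call with a number of a shift or a turn outside -1 to 1 is refused whole. A call with a gripper value outside its range is refused whole. The fingers move at their own pace and stop on an object; the grip force is fixed at half the most. Time passes only in rows, so rows that repeat a pose let the fingers close, or fill a call up. It gives the time, the measured TCP pose, the force, the opening and the grip force at its end, in the units of the state.
- sense(): the state, without advancing time (a new reading comes with each control period).
- capture(name): name is "scene" or "top" or "wrist"; returns a dict with "color" (400x640x3 uint8, red, green, blue), "mtx" (3x3 intrinsics, pixels), "world_to_cam" (4x4, takes a point from world to camera coordinates). Camera axes: x right, y up, looking along -z (the intrinsics and any distortion apply to the point x, -y, -z); pixel columns grow to the right and rows downward; lengths in m; the calibration is good to about 2 mm. A picture is of the moment at which its call begins. There is no depth.
- finish_job(): hands the job in; it is judged then, once.
Trained networks look in a picture, given as the dict that the camera call returned (one of the last four; its "shot" number tells which), for a name from the list of things; names that differ only in an ending like _2 or _b are one class to them, and where a whole thing is asked for, a point or a joint stands for the part that bears it (a point fixed in the world has none). Each returns a list of dicts, best first, with "conf" (0 to 1); they miss things now and then, are a little off and sometimes report something else, mostly with a low value. They report only what shows in the picture. A call takes as long as a camera call. They do not tell look-alikes from the thing itself.
- search_frame(picture, label): "centre" ([column, row] in pixels, amid what is visible of it).
- regions_of(picture, label): "region" (400x640 bool, what is visible of it) and "centre" ([column, row] in pixels, amid what is visible of it).
The state is a dict: "time_s": time; "joints": joint angles; "joint_velocities": joint speeds; "effort": joint torques, N m; "tcp_pos": TCP position; "ee_rot": TCP orientation; "wrist_force": force on the tool from outside, world axes, zero at the start; "moment": the same for the moment, N m; "gripper_width": opening from 0.0 (shut) to 1.0 (fully open); "gripper_force": force on a finger pad.
Only numpy, scipy, OpenCV 4.12 (cv2) and the standard library are available. Lean on these libraries where they do the work, as an engineer would, in place of code of your own. Each camera call takes 0.05 s, during which the arm holds its last target. There are 200 camera calls.

### The job

One of the four tablet-tub lids is not pushed in: press lightly near the ends of the lids, one after another, until you feel one tip under the fingertip, then press that lid at its middle until it sits fully home on its tub. Finish with the fingertip still holding that lid down, touching no other lid. Lift nothing, and leave the spray bottle and the two brushes where they are.

Things in the scene. Friction and masses are not known exactly. Their poses are not given: they have to be found in the camera images.
- lid0: push-in lid of tub0, one of four alike: white plastic plate 72 (x) x 60 (y) x 8 mm, with a 56 x 44 x 8 mm plug under it, 60 g, loose, 1.5 mm play sideways. Origin: centre of the plate's underside; z up, x along the long side; top face 8 mm above the origin. Fully home, the plate lies solid on the tub's rim. One of the four, not always in the same place, stands 5 mm proud.
- lid1: push-in lid of tub1, one of four alike: white plastic plate 72 (x) x 60 (y) x 8 mm, with a 56 x 44 x 8 mm plug under it, 60 g, loose, 1.5 mm play sideways. Origin: centre of the plate's underside; z up, x along the long side; top face 8 mm above the origin. Fully home, the plate lies solid on the tub's rim. One of the four, not always in the same place, stands 5 mm proud.
- lid2: push-in lid of tub2, one of four alike: white plastic plate 72 (x) x 60 (y) x 8 mm, with a 56 x 44 x 8 mm plug under it, 60 g, loose, 1.5 mm play sideways. Origin: centre of the plate's underside; z up, x along the long side; top face 8 mm above the origin. Fully home, the plate lies solid on the tub's rim. One of the four, not always in the same place, stands 5 mm proud.
- lid3: push-in lid of tub3, one of four alike: white plastic plate 72 (x) x 60 (y) x 8 mm, with a 56 x 44 x 8 mm plug under it, 60 g, loose, 1.5 mm play sideways. Origin: centre of the plate's underside; z up, x along the long side; top face 8 mm above the origin. Fully home, the plate lies solid on the tub's rim. One of the four, not always in the same place, stands 5 mm proud.
- tub0: fixed grey tub of lid0, 78 x 66 x 45 mm high. Origin: centre of its underside, 3 mm above the table; rim 45 mm above it, where a home lid's origin lies. A proud lid stands on a stiff round stud 16 mm across under its middle: pressed near an end of its long side (26 mm from the middle) it tips up to 8 degrees with almost no force; pressed at the middle it goes down at about 10 N and stays.
- tub1: fixed grey tub of lid1, 78 x 66 x 45 mm high. Origin: centre of its underside, 3 mm above the table; rim 45 mm above it, where a home lid's origin lies. A proud lid stands on a stiff round stud 16 mm across under its middle: pressed near an end of its long side (26 mm from the middle) it tips up to 8 degrees with almost no force; pressed at the middle it goes down at about 10 N and stays.
- tub2: fixed grey tub of lid2, 78 x 66 x 45 mm high. Origin: centre of its underside, 3 mm above the table; rim 45 mm above it, where a home lid's origin lies. A proud lid stands on a stiff round stud 16 mm across under its middle: pressed near an end of its long side (26 mm from the middle) it tips up to 8 degrees with almost no force; pressed at the middle it goes down at about 10 N and stays.
- tub3: fixed grey tub of lid3, 78 x 66 x 45 mm high. Origin: centre of its underside, 3 mm above the table; rim 45 mm above it, where a home lid's origin lies. A proud lid stands on a stiff round stud 16 mm across under its middle: pressed near an end of its long side (26 mm from the middle) it tips up to 8 degrees with almost no force; pressed at the middle it goes down at about 10 N and stays.
- bottle: translucent trigger spray bottle with black head, upright, 68 mm across, 212 mm high, 450 g, to the left of the tubs; origin at the centre of its underside
- scrub_brush: bamboo scrub brush lying bristles down, 110 x 45 x 40 mm, right of the tubs; origin under its centre
- grout_brush: narrow black grout brush, 200 x 20 x 34 mm, lying beyond the tubs; origin under its centre
Not all that is in view belongs to the job. Leave any blue look-alike of the lid0 alone.

How it is judged:
By the outcome, as a careful person would: the job done as asked, in the order asked, and still so for the second after the job is handed in, while the arm keeps its last pose, push and grip.
It also fails if it takes over 58 s, if anything falls off the work surface, if the arm or the gripper's body presses on something with over 40 N, if the wrist force passes 120 N, or if a joint passes its speed limit or range.

## Working session

There is one attempt and no reset: what is moved stays moved. The work goes in short steps, Python scripts to look and compute and a shell command to move; the robot and the scene stay as the last step left them, time stands still between calls to the robot, and variables do not carry over. Pictures are saved under pics/ and viewed, at most 10 in all, crops included, and the job is handed in when it is done.

```bash
mkdir -p pics
cat > h.py <<'E'
from station import *
import numpy as np, cv2
def ray(c,px,z):
    M=np.array(c["world_to_cam"]);R=M[:3,:3];t=M[:3,3];o=-R.T@t
    d=np.linalg.inv(np.array(c["mtx"]))@np.array([px[0],px[1],1.]);d=R.T@np.array([d[0],-d[1],-d[2]])
    return o+d*(z-o[2])/d[2]
E
python3 - <<'E'
from h import *
s=sense();print(s["time_s"],s["tcp_pos"],np.round(s["ee_rot"],3).tolist(),s["wrist_force"],s["gripper_width"])
ims=[]
for n in("top","scene"):
    c=capture(n);ims.append(c["color"])
    print(n,[k for k in c],np.round(ray(c,(320,200),0),3))
    for l in("lid0","bottle","scrub_brush","grout_brush"):
        for r in regions_of(c,l)[:6]:
            m=r["region"].astype(np.uint8);rc=cv2.minAreaRect(cv2.findNonZero(m))
            print(n,l,round(r["conf"],2),np.round(r["centre"]),np.round(ray(c,r["centre"],.056 if l=="lid0" else 0.02),3),m.sum(),np.round(ray(c,rc[0],.056),3),np.round(rc[1]),round(rc[2]))
    cv2.imwrite(f"pics/{n}.png",c["color"][:,:,::-1])
E
```

```text
0.0 [0.21806249 0.58510822 0.22143392] [[0.937, -0.349, -0.001], [-0.349, -0.937, -0.002], [0.0, 0.002, -1.0]] [-0.72886121  0.97777021  0.62610946] 1.0015160739581628
top ['color', 'mtx', 'world_to_cam', 'shot'] [ 0.587 -0.025  0.   ]
top lid0 0.95 [332. 194.] [ 0.592 -0.054  0.056] 782 [ 0.591 -0.051  0.056] [31. 26.] 85
top lid0 0.88 [229. 205.] [0.564 0.185 0.056] 730 [0.566 0.187 0.056] [26. 30.] 22
top lid0 0.87 [222. 274.] [0.406 0.195 0.056] 832 [0.413 0.192 0.056] [32. 27.] 60
top lid0 0.78 [294. 250.] [0.462 0.033 0.056] 804 [0.464 0.027 0.056] [31. 26.] 80
top lid0 0.68 [244. 148.] [0.702 0.158 0.056] 688 [0.7   0.163 0.056] [28. 24.] 65
top lid0 0.67 [293. 201.] [0.575 0.038 0.056] 785 [0.573 0.04  0.056] [32. 26.] 81
top bottle 0.98 [152. 207.] [0.563 0.379 0.02 ] 1483 [0.556 0.373 0.056] [64. 32.] 7
top scrub_brush 0.86 [451. 233.] [ 0.505 -0.338  0.02 ] 993 [ 0.502 -0.324  0.056] [47. 22.] 86
top scrub_brush 0.7 [330. 209.] [ 0.562 -0.049  0.02 ] 142 [ 0.58  -0.051  0.056] [29. 28.] 85
top grout_brush 0.59 [312. 128.] [ 0.764 -0.005  0.02 ] 620 [ 0.751 -0.006  0.056] [
[... 273 characters left out ...]
[389. 255.] [0.614 0.221 0.056] 482 [0.608 0.209 0.056] [20. 28.] 59
scene lid0 0.86 [351. 195.] [0.477 0.032 0.056] 393 [0.467 0.028 0.056] [20. 21.] 27
scene lid0 0.62 [321. 182.] [ 0.473 -0.071  0.056] 385 [ 0.481 -0.073  0.056] [23. 19.] 18
scene lid0 0.59 [352. 284.] [0.741 0.187 0.056] 579 [0.743 0.186 0.056] [24. 25.] 4
scene lid0 0.56 [302. 211.] [ 0.602 -0.051  0.056] 436 [ 0.596 -0.051  0.056] [27. 21.] 18
scene bottle 0.64 [447. 250.] [0.491 0.331 0.02 ] 1815 [0.49  0.333 0.056] [29. 84.] 13
scene scrub_brush 0.66 [242. 162.] [ 0.495 -0.351  0.02 ] 603 [ 0.535 -0.309  0.056] [19. 36.] 48
scene grout_brush 0.89 [280. 264.] [ 0.762 -0.012  0.02 ] 661 [0.791 0.012 0.056] [11. 72.] 34
```

Run:
```python
import cv2
a=cv2.imread("pics/top.png")[90:310,120:500];b=cv2.imread("pics/scene.png")[130:330,200:500]
cv2.imwrite("pics/a.png",cv2.resize(a,(798,462),interpolation=cv2.INTER_CUBIC));cv2.imwrite("pics/b.png",cv2.resize(b,(798,532),interpolation=cv2.INTER_CUBIC))
```

```text
(no output)
```

View pics/a.png

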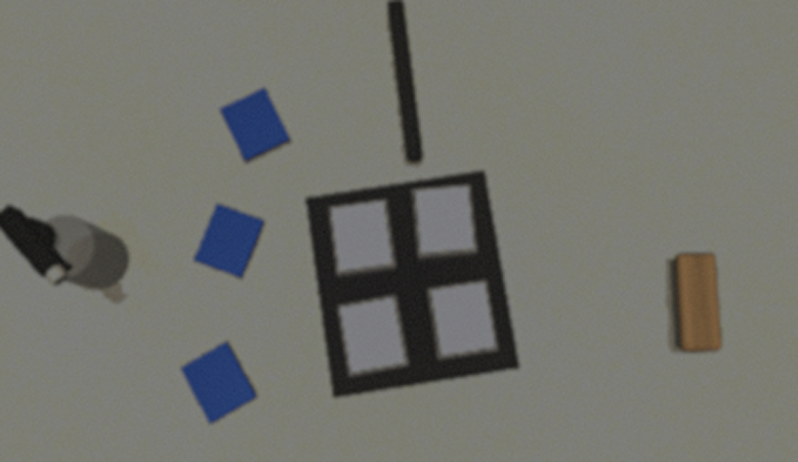

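View pics/b.png

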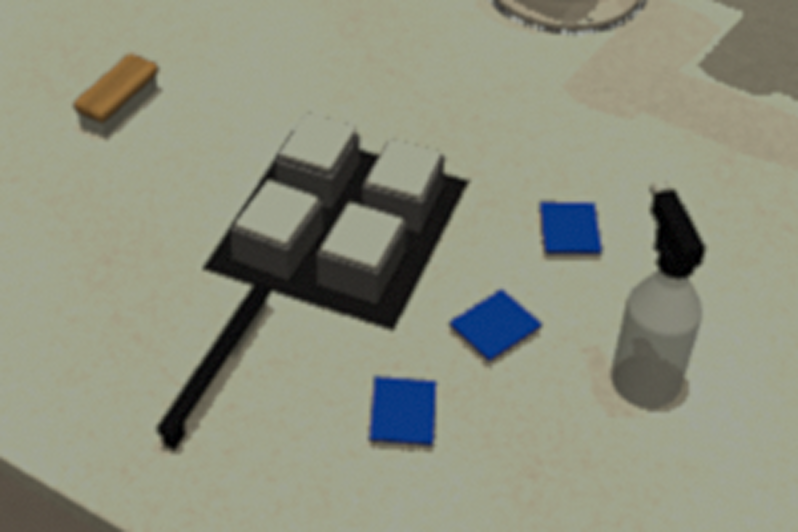

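The top view shows the four white lids on a dark mat, at crop pixels (363,237), (445,221), (373,336) and (463,319), turned about 8°. The three blue plates are look-alikes, and the bottle and both brushes stand clear. I'll refine the lid poses from the white regions in both views.

Run:
```python
from h import *
from scipy.ndimage import label
c=capture("top");hsv=cv2.cvtColor(c["color"],cv2.COLOR_RGB2HSV);im=c["color"].astype(int)
sub=np.zeros((400,640),np.uint8);roi=(slice(160,290),slice(260,375))
g=c["color"].min(2);g=cv2.GaussianBlur(g,(0,0),.7)
mask=cv2.fillPoly(sub,[np.array([[270,188],[348,176],[363,262],[281,274]],np.int32)],1)
v=g[mask>0];t,_=cv2.threshold(v,0,255,cv2.THRESH_OTSU);print("thr",t)
b=((g>t)&(mask>0)).astype(np.uint8)
n,l,st,ce=cv2.connectedComponentsWithStats(b)
P=[]
for i in range(1,n):
    if st[i,4]>300:
        pts=np.argwhere(l==i)[:,::-1];w=np.array([ray(c,p,.056)[:2] for p in pts]);m=w.mean(0)
        rc=cv2.minAreaRect((w*1000).astype(np.float32))
        print(st[i,4],ce[i].round(1),m.round(4),np.round(rc[0],1),np.round(rc[1],1),round(rc[2],1));P.append(m)
P=np.array(P);print(P.mean(0))
s=capture("scene")
for r in regions_of(s,"lid0")[:8]:
    w=ray(s,r["centre"],.056); print(round(r["conf"],2),np.round(r["centre"]),w.round(3),s["color"][int(r["centre"][1]),int(r["centre"][0])])
```

```text
thr 76.0
851 [331.2 194.4] [ 0.5906 -0.0509] [590.9 -50.7] [74.5 62.9] 5.6
859 [291.6 202.2] [0.5717 0.0409] [572.   40.8] [74.6 62.9] 8.3
908 [340.  241.5] [ 0.4817 -0.071 ] [481.9 -70.9] [75.1 62.9] 9.2
919 [296.9 249.2] [0.4635 0.0271] [463.7  27.3] [75.1 63.1] 10.9
[ 0.52690187 -0.01343884]
0.93 [302. 210.] [ 0.599 -0.052  0.056] [160 163 144]
0.92 [339. 216.] [0.564 0.045 0.056] [160 163 144]
0.84 [412. 216.] [0.46  0.212 0.056] [  9  58 131]
0.7 [354. 193.] [0.463 0.031 0.056] [160 164 143]
0.66 [319. 181.] [ 0.475 -0.077  0.056] [159 164 144]
0.6 [388. 253.] [0.61  0.216 0.056] [ 12  58 131]
0.56 [353. 284.] [0.74  0.189 0.056] [ 10  57 130]
```

```bash
python3 -m pendant '[{"x":0.15,"y":-0.2,"rz":0.06,"claw":0},{"x":0.3,"y":-0.4,"rz":0.1,"claw":0},{"x":0.45,"y":-0.6,"rz":0.15,"claw":0},{"x":0.5,"y":-0.8,"rz":0.16,"claw":0},{"x":0.55,"y":-1,"rz":0.16,"claw":0},{"x":0.55,"y":-1,"rz":0.16,"claw":0},{"x":0.55,"y":-1,"rz":0.16,"claw":0},{"x":0.55,"y":-1,"rz":0.16,"claw":0}]'
```

```text
$[0]: bad value
```

```bash
python3 -m pendant '[{"x":0.15,"y":-0.2,"z":0,"rx":0,"ry":0,"rz":0.06,"claw":0},{"x":0.3,"y":-0.4,"z":0,"rx":0,"ry":0,"rz":0.1,"claw":0},{"x":0.45,"y":-0.6,"z":0,"rx":0,"ry":0,"rz":0.15,"claw":0},{"x":0.5,"y":-0.8,"z":0,"rx":0,"ry":0,"rz":0.16,"claw":0},{"x":0.55,"y":-1,"z":0,"rx":0,"ry":0,"rz":0.16,"claw":0},{"x":0.55,"y":-1,"z":0,"rx":0,"ry":0,"rz":0.16,"claw":0},{"x":0.55,"y":-1,"z":0,"rx":0,"ry":0,"rz":0.16,"claw":0},{"x":0.55,"y":-1,"z":0,"rx":0,"ry":0,"rz":0.16,"claw":0}]'
```

```text
time_s: 1.65
tcp_pos: [0.3557, 0.3366, 0.2225]
ee_rot: [[0.989, 0.146, 0.0], [0.146, -0.989, 0.0], [0.0, -0.0, -1.0]]
wrist_force: [0.0, 0.5, -0.3]
gripper_width: 0.177
gripper_force: 0.0
```

```bash
python3 -m pendant '[{"x":0.08,"y":-0.2,"z":0,"rx":0,"ry":0,"rz":0,"claw":0},{"x":0.16,"y":-0.4,"z":0,"rx":0,"ry":0,"rz":0,"claw":0},{"x":0.24,"y":-0.6,"z":0,"rx":0,"ry":0,"rz":0,"claw":0},{"x":0.32,"y":-0.8,"z":0,"rx":0,"ry":0,"rz":0,"claw":0},{"x":0.4,"y":-1,"z":0,"rx":0,"ry":0,"rz":0,"claw":0},{"x":0.4,"y":-1,"z":0,"rx":0,"ry":0,"rz":0,"claw":0},{"x":0.4,"y":-1,"z":0,"rx":0,"ry":0,"rz":0,"claw":0},{"x":0.4,"y":-1,"z":0,"rx":0,"ry":0,"rz":0,"claw":0}]'
python3 - <<'E'
from h import *
c=capture("wrist");cv2.imwrite("pics/w.png",c["color"][:,:,::-1])
M=np.array(c["world_to_cam"]);print((-M[:3,:3].T@M[:3,3]).round(3))
for r in regions_of(c,"lid0")[:8]:
    p=r["centre"];col=c["color"][int(p[1]),int(p[0])]
    ys,xs=np.nonzero(r["region"]);print(round(r["conf"],2),np.round(p),ray(c,p,.056).round(4),xs.min(),xs.max(),ys.min(),ys.max(),col)
    cs=cv2.boxPoints(cv2.minAreaRect(cv2.findNonZero(r["region"].astype(np.uint8))))
    print([ray(c,q,.056)[:2].round(3).tolist() for q in cs])
E
```

```text
time_s: 2.65
tcp_pos: [0.4557, 0.0869, 0.2225]
ee_rot: [[0.989, 0.148, -0.0], [0.148, -0.989, 0.0], [-0.0, -0.0, -1.0]]
wrist_force: [-0.2, -0.4, -0.3]
gripper_width: 0.001
gripper_force: 0.0
[0.538 0.099 0.385]
0.94 [478. 178.] [ 0.4855 -0.0717  0.056 ] 443 510 145 213 [229 234 228]
[[0.443, -0.045], [0.521, -0.033], [0.524, -0.095], [0.446, -0.113]]
0.83 [378. 184.] [0.4643 0.031  0.056 ] 351 409 147 215 [174 175 154]
[[0.498, 0.065], [0.507, 0.007], [0.435, -0.01], [0.425, 0.053]]
0.72 [389.  73.] [0.5727 0.0418 0.056 ] 356 422 30 110 [228 234 228]
[[0.534, 0.067], [0.606, 0.078], [0.613, 0.019], [0.542, 0.004]]
0.72 [223. 197.] [0.4252 0.1913 0.056 ] 189 259 160 228 [ 27  70 140]
[[0.441, 0.229], [0.471, 0.184], [0.415, 0.151], [0.382, 0.197]]
0.59 [488.  63.] [ 0.5952 -0.0494  0.056 ] 449 526 22 106 [228 233 229]
[[0.554, -0.021], [0.63, -0.014], [0.631, -0.075], [0.555, -0.087]]
0.56 [239.  47.] [0.5735 0.185  0.056 ] 199 277 2 96 [ 53 117 220]
[[0.546, 0.227], [0.609, 0.201], [0.597, 0.148], [0.531, 0.171]]
```

View pics/w.png

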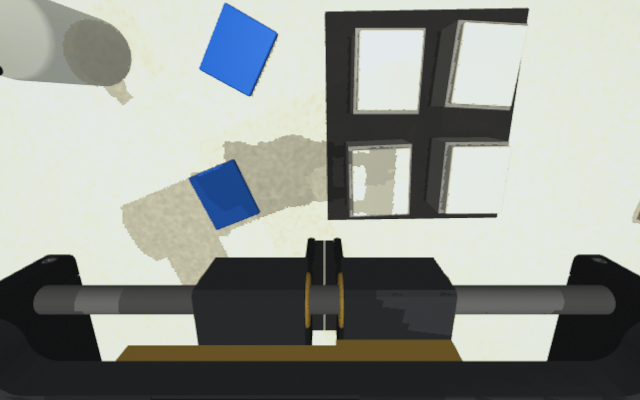

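The wrist view agrees with the top view. The white lids are at pixels (378,184), (478,178), (389,73) and (488,63), and the blue plates lie to the left. I'll start with the near-left lid C, at its near end.

```bash
python3 -m pendant '[{"x":-0.07,"y":-0.244,"z":0,"rx":0,"ry":0,"rz":0,"claw":0},{"x":-0.07,"y":-0.244,"z":-0.2,"rx":0,"ry":0,"rz":0,"claw":0},{"x":-0.07,"y":-0.244,"z":-0.4,"rx":0,"ry":0,"rz":0,"claw":0},{"x":-0.07,"y":-0.244,"z":-0.56,"rx":0,"ry":0,"rz":0,"claw":0},{"x":-0.07,"y":-0.244,"z":-0.62,"rx":0,"ry":0,"rz":0,"claw":0},{"x":-0.07,"y":-0.244,"z":-0.63,"rx":0,"ry":0,"rz":0,"claw":0},{"x":-0.07,"y":-0.244,"z":-0.63,"rx":0,"ry":0,"rz":0,"claw":0},{"x":-0.07,"y":-0.244,"z":-0.63,"rx":0,"ry":0,"rz":0,"claw":0}]'
python3 - <<'E'
from h import *
s=sense();print(s["tcp_pos"],s["wrist_force"],s["moment"])
E
```

```text
time_s: 3.75
tcp_pos: [0.439, 0.0251, 0.066]
ee_rot: [[0.989, 0.146, 0.002], [0.146, -0.989, 0.001], [0.002, -0.001, -1.0]]
wrist_force: [0.4, -0.2, -1.3]
gripper_width: 0.004
gripper_force: 0.0
[0.43898343 0.02512486 0.0659961 ] [ 0.41262508 -0.15559896 -1.29841803] [-0.02894884  0.00823732  0.06264039]
```

```bash
python3 -m pendant '[{"x":0,"y":0,"z":-0.008,"rx":0,"ry":0,"rz":0,"claw":0},{"x":0,"y":0,"z":-0.016,"rx":0,"ry":0,"rz":0,"claw":0},{"x":0,"y":0,"z":-0.024,"rx":0,"ry":0,"rz":0,"claw":0},{"x":0,"y":0,"z":-0.028,"rx":0,"ry":0,"rz":0,"claw":0},{"x":0,"y":0,"z":-0.032,"rx":0,"ry":0,"rz":0,"claw":0},{"x":0,"y":0,"z":-0.032,"rx":0,"ry":0,"rz":0,"claw":0},{"x":0,"y":0,"z":-0.032,"rx":0,"ry":0,"rz":0,"claw":0},{"x":0,"y":0,"z":-0.032,"rx":0,"ry":0,"rz":0,"claw":0}]'
python3 - <<'E'
from h import *
c=capture("wrist");cv2.imwrite("pics/c1.png",c["color"][:,:,::-1])
E
python3 -m pendant '[{"x":0,"y":0,"z":-0.004,"rx":0,"ry":0,"rz":0,"claw":0},{"x":0,"y":0,"z":-0.004,"rx":0,"ry":0,"rz":0,"claw":0},{"x":0,"y":0,"z":-0.008,"rx":0,"ry":0,"rz":0,"claw":0},{"x":0,"y":0,"z":-0.008,"rx":0,"ry":0,"rz":0,"claw":0},{"x":0,"y":0,"z":-0.01,"rx":0,"ry":0,"rz":0,"claw":0},{"x":0,"y":0,"z":-0.01,"rx":0,"ry":0,"rz":0,"claw":0},{"x":0,"y":0,"z":-0.01,"rx":0,"ry":0,"rz":0,"claw":0},{"x":0,"y":0,"z":-0.01,"rx":0,"ry":0,"rz":0,"claw":0}]'
```

```text
time_s: 4.75
tcp_pos: [0.4383, 0.0246, 0.0571]
ee_rot: [[0.989, 0.145, 0.0], [0.145, -0.989, 0.0], [0.0, -0.0, -1.0]]
wrist_force: [1.3, 0.6, 0.3]
gripper_width: 0.001
gripper_force: 0.0
time_s: 5.8
tcp_pos: [0.4384, 0.0247, 0.0563]
ee_rot: [[0.989, 0.146, 0.001], [0.146, -0.989, -0.0], [0.001, 0.0, -1.0]]
wrist_force: [-6.5, 1.0, 17.0]
gripper_width: 0.008
gripper_force: 8.8
```

View pics/c1.png

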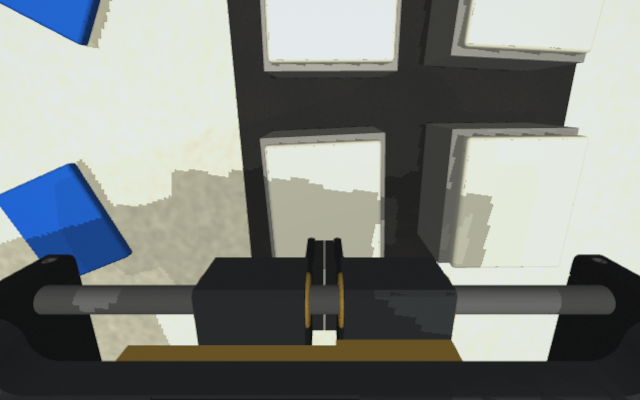

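Lid C stopped solid at 56.3 mm with 17 N and the picture shows it flat, so it is home. From here on I'll press more lightly. Next is the near-right lid D, at its near end.

```bash
python3 -m pendant '[{"x":0,"y":0,"z":0.08,"rx":0,"ry":0,"rz":0,"claw":0},{"x":0.04,"y":-0.2,"z":0.08,"rx":0,"ry":0,"rz":0,"claw":0},{"x":0.077,"y":-0.4,"z":0.08,"rx":0,"ry":0,"rz":0,"claw":0},{"x":0.077,"y":-0.4,"z":0.045,"rx":0,"ry":0,"rz":0,"claw":0},{"x":0.077,"y":-0.4,"z":0.028,"rx":0,"ry":0,"rz":0,"claw":0},{"x":0.077,"y":-0.4,"z":0.02,"rx":0,"ry":0,"rz":0,"claw":0},{"x":0.077,"y":-0.4,"z":0.012,"rx":0,"ry":0,"rz":0,"claw":0},{"x":0.077,"y":-0.4,"z":0.012,"rx":0,"ry":0,"rz":0,"claw":0}]'
python3 - <<'E'
from h import *
c=capture("wrist");cv2.imwrite("pics/d1.png",c["color"][:,:,::-1])
E
python3 -m pendant '[{"x":0,"y":0,"z":-0.003,"rx":0,"ry":0,"rz":0,"claw":0},{"x":0,"y":0,"z":-0.003,"rx":0,"ry":0,"rz":0,"claw":0},{"x":0,"y":0,"z":-0.006,"rx":0,"ry":0,"rz":0,"claw":0},{"x":0,"y":0,"z":-0.006,"rx":0,"ry":0,"rz":0,"claw":0},{"x":0,"y":0,"z":-0.009,"rx":0,"ry":0,"rz":0,"claw":0},{"x":0,"y":0,"z":-0.009,"rx":0,"ry":0,"rz":0,"claw":0},{"x":0,"y":0,"z":-0.009,"rx":0,"ry":0,"rz":0,"claw":0},{"x":0,"y":0,"z":-0.009,"rx":0,"ry":0,"rz":0,"claw":0}]'
```

```text
time_s: 6.8
tcp_pos: [0.456, -0.0752, 0.0581]
ee_rot: [[0.989, 0.148, -0.003], [0.148, -0.989, -0.002], [-0.004, 0.001, -1.0]]
wrist_force: [-4.8, -4.1, 8.6]
gripper_width: 0.004
gripper_force: 4.4
time_s: 7.85
tcp_pos: [0.457, -0.0751, 0.0566]
ee_rot: [[0.989, 0.148, -0.001], [0.148, -0.989, -0.002], [-0.001, 0.001, -1.0]]
wrist_force: [-4.3, -3.9, 11.4]
gripper_width: 0.004
gripper_force: 5.7
```

View pics/d1.png

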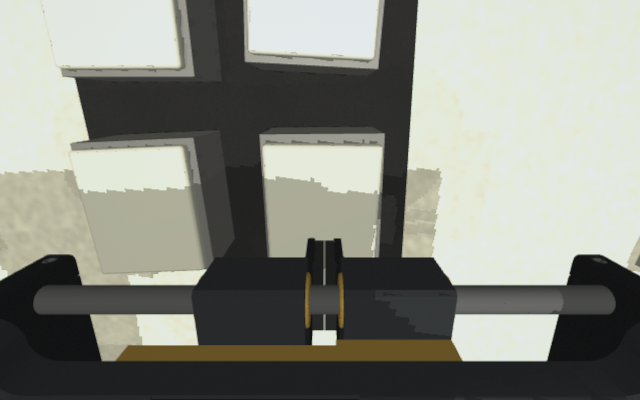

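D is ambiguous: the force built up earlier than on C. I'll lift off, re-press D slowly and compare pictures.

```bash
cat > m.py <<'E'
from h import *
import sys
n=sys.argv[1]
s=sense();c=capture("wrist");cv2.imwrite(f"pics/{n}.png",c["color"][:,:,::-1])
print(n,np.round(s["tcp_pos"],4),np.round(s["wrist_force"],1),np.round(s["moment"],2))
E
echo start; python3 m.py d2
python3 -m pendant '[{"x":0,"y":0,"z":0.02,"rx":0,"ry":0,"rz":0,"claw":0},{"x":0,"y":0,"z":0.04,"rx":0,"ry":0,"rz":0,"claw":0},{"x":0,"y":0,"z":0.04,"rx":0,"ry":0,"rz":0,"claw":0},{"x":0,"y":0,"z":0.04,"rx":0,"ry":0,"rz":0,"claw":0},{"x":0,"y":0,"z":0.04,"rx":0,"ry":0,"rz":0,"claw":0},{"x":0,"y":0,"z":0.04,"rx":0,"ry":0,"rz":0,"claw":0},{"x":0,"y":0,"z":0.04,"rx":0,"ry":0,"rz":0,"claw":0},{"x":0,"y":0,"z":0.04,"rx":0,"ry":0,"rz":0,"claw":0}]' | head -2
python3 m.py d3
python3 -m pendant '[{"x":0,"y":0,"z":-0.008,"rx":0,"ry":0,"rz":0,"claw":0},{"x":0,"y":0,"z":-0.016,"rx":0,"ry":0,"rz":0,"claw":0},{"x":0,"y":0,"z":-0.02,"rx":0,"ry":0,"rz":0,"claw":0},{"x":0,"y":0,"z":-0.024,"rx":0,"ry":0,"rz":0,"claw":0},{"x":0,"y":0,"z":-0.027,"rx":0,"ry":0,"rz":0,"claw":0},{"x":0,"y":0,"z":-0.03,"rx":0,"ry":0,"rz":0,"claw":0},{"x":0,"y":0,"z":-0.03,"rx":0,"ry":0,"rz":0,"claw":0},{"x":0,"y":0,"z":-0.03,"rx":0,"ry":0,"rz":0,"claw":0}]' | head -2
python3 m.py d4
python3 - <<'E'
import cv2,numpy as np
cv2.imwrite("pics/cmp.png",np.vstack([cv2.resize(cv2.imread(f"pics/{n}.png")[100:250,50:420],(0,0),fx=1.3,fy=1.3) for n in("d2","d3","d4")]))
E
```

```text
start
d2 [ 0.457  -0.0751  0.0566] [-4.3 -3.9 11.4] [-1.27  1.19 -0.01]
time_s: 8.9
tcp_pos: [0.4575, -0.0754, 0.0653]
d3 [ 0.4575 -0.0754  0.0653] [-0.6  0.2 -0.5] [ 0.   -0.04  0.02]
time_s: 9.95
tcp_pos: [0.4576, -0.0754, 0.0578]
d4 [ 0.4576 -0.0754  0.0578] [0.4 0.7 0.2] [-0.04  0.01  0.01]
```

View pics/cmp.png

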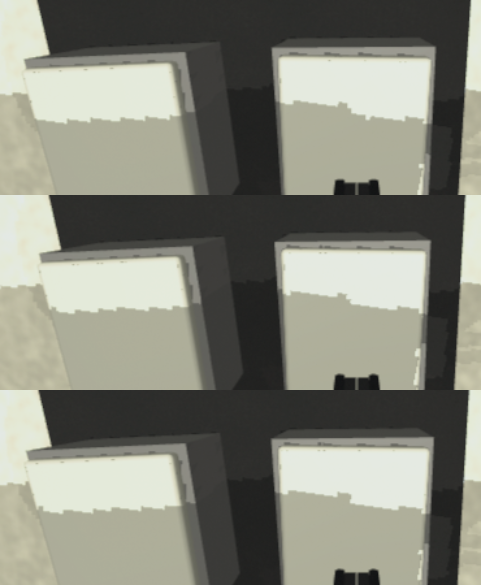

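Run:
```python
import cv2,numpy as np
ims=[cv2.imread(f"pics/{n}.png") for n in("d1","d4")]
f=cv2.imread("pics/c1.png")
cv2.imwrite("pics/cmp2.png",np.vstack([cv2.resize(i[120:260,60:430],(0,0),fx=1.4,fy=1.4,interpolation=cv2.INTER_CUBIC) for i in ims+[f]]))
g=[cv2.cvtColor(i,cv2.COLOR_BGR2GRAY).astype(np.float32) for i in ims]
w=cv2.createHanningWindow((100,60),cv2.CV_32F)
for nm,(r,c) in dict(Dfar=(115,270),Cfar=(115,75),Bnear=(25,255),Anear=(40,80),mat=(75,280)).items():
    a,b=[x[r:r+60,c:c+100] for x in g];print(nm,np.round(cv2.phaseCorrelate(a,b,w)[0],2))
```

```text
Dfar [ 1.29 -3.9 ]
Cfar [0.3  3.42]
Bnear [-0.12  3.79]
Anear [-0.18  3.91]
mat [0.02 0.03]
```

View pics/cmp2.png

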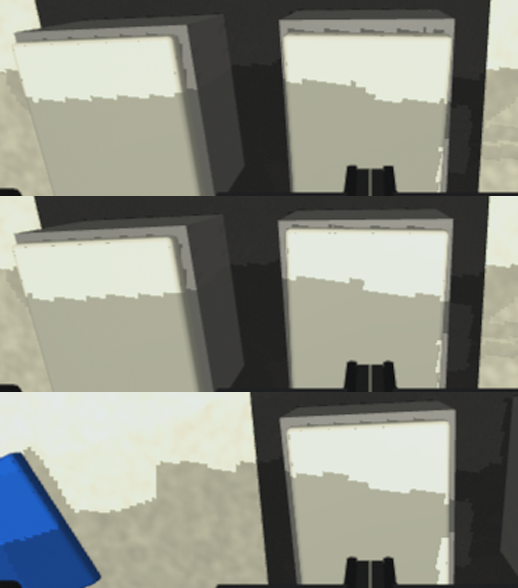

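Comparing d1 with d4 shows D's far edge raised about 4 mm in d1, with contact at 58.1 mm. Now it lies flat and doesn't touch the finger at 57.8 mm. So D tipped under the end press, and my follow-up press there seems to have pushed it most or all of the way down. I'll now press D at its middle, with a first stop at 58.8 mm to feel whether it is still proud.

```bash
python3 -m pendant '[{"x":0,"y":0,"z":0.035,"rx":0,"ry":0,"rz":0,"claw":0},{"x":0.05,"y":0.008,"z":0.035,"rx":0,"ry":0,"rz":0,"claw":0},{"x":0.104,"y":0.016,"z":0.035,"rx":0,"ry":0,"rz":0,"claw":0},{"x":0.104,"y":0.016,"z":0.022,"rx":0,"ry":0,"rz":0,"claw":0},{"x":0.104,"y":0.016,"z":0.012,"rx":0,"ry":0,"rz":0,"claw":0},{"x":0.104,"y":0.016,"z":0.004,"rx":0,"ry":0,"rz":0,"claw":0},{"x":0.104,"y":0.016,"z":0.004,"rx":0,"ry":0,"rz":0,"claw":0},{"x":0.104,"y":0.016,"z":0.004,"rx":0,"ry":0,"rz":0,"claw":0}]'|head -4; python3 m.py e1
python3 - <<'E'
import cv2,numpy as np
cv2.imwrite("pics/e1s.png",cv2.resize(cv2.imread("pics/e1.png")[0:260,0:500],(0,0),fx=1.6,fy=1.6,interpolation=cv2.INTER_CUBIC))
E
```

```text
time_s: 11.0
tcp_pos: [0.4834, -0.0714, 0.0589]
ee_rot: [[0.989, 0.145, 0.0], [0.145, -0.989, -0.0], [0.0, 0.0, -1.0]]
wrist_force: [-0.4, -0.1, 0.5]
e1 [ 0.4834 -0.0714  0.0589] [-0.4 -0.1  0.5] [-0.07 -0.01 -0.01]
```

View pics/e1s.png

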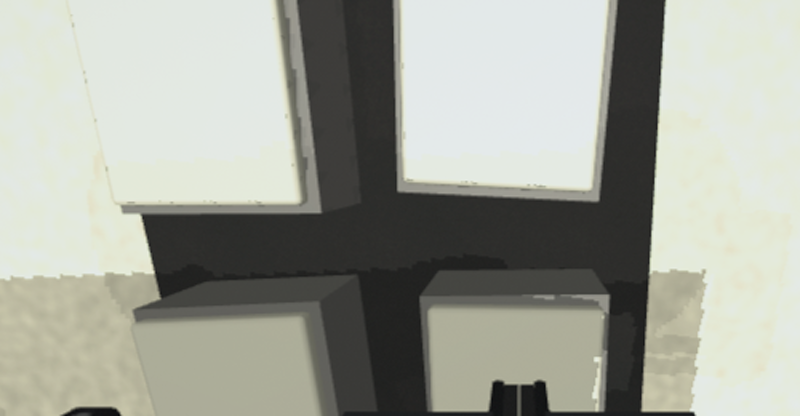

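D's middle no longer touches at 58.9 mm, so it is down. A and B look alike in their rims, so neither is proud. Next I'll press D's middle firmly and hold.

```bash
python3 -m pendant '[{"x":0,"y":0,"z":-0.004,"rx":0,"ry":0,"rz":0,"claw":0},{"x":0,"y":0,"z":-0.008,"rx":0,"ry":0,"rz":0,"claw":0},{"x":0,"y":0,"z":-0.011,"rx":0,"ry":0,"rz":0,"claw":0},{"x":0,"y":0,"z":-0.014,"rx":0,"ry":0,"rz":0,"claw":0},{"x":0,"y":0,"z":-0.017,"rx":0,"ry":0,"rz":0,"claw":0},{"x":0,"y":0,"z":-0.019,"rx":0,"ry":0,"rz":0,"claw":0},{"x":0,"y":0,"z":-0.019,"rx":0,"ry":0,"rz":0,"claw":0},{"x":0,"y":0,"z":-0.019,"rx":0,"ry":0,"rz":0,"claw":0}]'|head -4; python3 m.py e2
```

```text
time_s: 12.05
tcp_pos: [0.4837, -0.0714, 0.0564]
ee_rot: [[0.989, 0.146, 0.001], [0.146, -0.989, -0.001], [0.001, 0.001, -1.0]]
wrist_force: [-6.1, 1.8, 15.8]
e2 [ 0.4837 -0.0714  0.0564] [-6.1  1.8 15.8] [ 0.57  1.68 -0.07]
```

```bash
python3 -c "
from station import *
print(finish_job())"
```

```text
the job is handed in; nothing more can be done
None
```

I found the proud lid, the near-right one at about (0.483, −0.071), and handed in with the fingertip holding it down at its middle, solid at 56.4 mm with about 16 N; but my follow-up press at its end (about 11 N) had already seated it before the middle press, and I ruled out the two far lids from the pictures only, not by pressing them.

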